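# Seat a taper-shank test arbor in the inspection spindle

### The arm

A 6-joint arm with a two-finger parallel gripper is mounted at the origin on a cart in front of the work surface, level with it; the furniture and walls round the work are solid. World frame = base frame: x ahead of the robot, y to its left, z up, the work surface at z = 0. Lengths are in m, angles in rad, forces in N, time in s.
With the tool pointing down it reaches from about 0.375 to 0.9 m from the base axis. Payload 3.1 kg.
Tool frame: the origin (TCP) lies midway between the tips of the shut fingers; the grasp point (between the pads) lies 19 mm behind it (pinch_z is the distance from the TCP to the grasp point, in m); y points along the fingers, z is the direction in which the jaws open and shut, and the axes are right-handed (so a half turn about y gives the same grasp; the last joint's range is limited). The gripper opens to 87 mm and grips with 3 to 60 N. Pads are 19 mm wide; open, the fingers measure 117 mm over their backs; the gripper's body (75 mm by 190 mm) begins 51 mm behind the grasp point.
Start: joints at [1.137, 0.527, 1.433, -0, 1.181, -0.178], TCP at [0.158, 0.605, 0.223] pointing down, gripper open.
Joint ranges: [-3.08, 3.08], [-0.75, 2.2], [0.22, 2.44], [-1.43, 4.57], [0, 2.65], [-2.85, 2.85]. Speed limits (rad/s): [2.79, 2.79, 3.14, 3.14, 3.14, 3.14].

### API

Orientations are given as a unit quaternion [x, y, z, w].
In Python, from rig import * gives the robot as it stands.
- The arm moves only by the tool drive_tool, never from a script. Its argument "plan" is a list of rows, each a list of 7 numbers: the shift along the tool's x, y, z in mm, then the turn, a rotation vector about the tool's x, y, z in degrees, then the finger opening in mm, from 0 to 87. A call has 1 to 10 rows; each row is the pose to reach, as a shift and turn from the pose commanded when the call began, along the tool's axes at that moment; what a row does not reach only later rows make up. A row lasts 1/10 s, in which the tool goes at most 50 mm and 8.59 degrees, less where a joint would pass 70% of its speed; a pose out of reach is approached as far as the arm can. A call with a gripper value outside its range is refused whole. The fingers move at their own pace and stop on an object; "newtons" is the grip in N (left out, the last holds). Time passes only in rows, so rows that repeat a pose let the fingers close. It gives the time, the measured TCP pose, the force and the opening at its end, in the units of the state.
- get_obs(): the state, without advancing time (a new reading comes with each control period).
- camera(name): name is "side" or "top" or "wrist"; returns the picture (384x512x3 uint8, blue, green, red); there is no depth.
- get_calibration(name): a dict with "fx", "fy", "cx", "cy" (pixels), "origin" and "rotation" of the camera in the world; the wrist camera has in their place "tool_from_camera" (4x4, takes a point from camera to tool coordinates, whose origin is the TCP and whose axes are the tool frame's). Camera axes: x right, y down, z forward; pixel columns grow to the right and rows downward; lengths in m; the calibration is good to about 2 mm. A picture is of the moment at which its call begins: read the wrist's pose just before it. get_calibration takes no time and is no camera call.
- hand_in(): hands the job in, once; it reports no verdict.
Trained networks look in the newest picture that a camera, given by its name, has taken for a name from the list of things; names that differ only in an ending like _2 or _b are one class to them, and where a whole thing is asked for, a point or a joint stands for the part that bears it (a point fixed in the world has none). Each returns a list of dicts, best first, with "conf" (0 to 1); they miss things now and then, are a little off and sometimes report something else, mostly with a low value. They report only what shows in the picture. A call takes as long as a camera call. They do not tell look-alikes from the thing itself.
- spot_in(camera, target): "location" ([column, row] in pixels, amid what is visible of it).
- mark_of(camera, target): "location" ([column, row] in pixels: a listed point, or the origin of a listed thing).
The state is a dict: "time": time; "q": joint angles; "joint_velocities": joint speeds; "joint_torque": joint torques, N m; "position": TCP position; "tool_rot": TCP orientation; "ft_force": force on the tool from outside, world axes, zero at the start; "moment": the same for the moment, N m; "grip_width": finger opening in m.
Only numpy, scipy, OpenCV 4.12 (cv2) and the standard library are available. Lean on these libraries where they do the work, as an engineer would, in place of code of your own. Each camera call takes 0.05 s, during which the arm holds its last target. There are 200 camera calls.

### The job

Mount the plain cylindrical test arbor in the inspection spindle: draw it out of the wooden rack, feel its tapered shank into the spindle's taper sleeve until it just rests in the taper, without forcing it, and let go. Then lock it with the soft-faced mallet: at least two separate taps straight down on its end, each about 20 N and never over 30 N. Put the mallet back down on the bench clear of the spindle, and leave the ball-ended arbor in its rack.

Things in the scene. Friction and masses are not known exactly. Their poses are not given: they have to be found in the camera images.
- test_arbor: Bright steel test arbor, 128 mm long, 0.33 kg: plain 24 mm dia cylinder above a dark 31 mm collar and a tapered shank. Origin on its axis at the gauge plane (shank 19 mm dia); z up the axis. Shank (1:8) runs 52 mm below the origin to a 12 mm tip; collar 10 to 18 mm above; cylinder 18 to 76 mm. In the rack the collar rests on the top, origin 54 mm above the bench.
- arbor_top (a point): Centre of the test arbor's flat upper end (24 mm dia), the place to tap; 76 mm above the arbor's origin.
- ball_arbor: The other arbor in the rack, same shank and collar but a thin stem with a 30 mm steel ball, 77 mm above its origin at the top; stays there. Origin at its gauge plane, as for the test arbor.
- arbor_rack: Fixed beech block 66 x 150 x 64 mm high, origin at the centre of its underside, y along its length. Three 23 mm upright holes on its centre line at y = -50, 0 and +50 mm; the arbors stand in the outer two, either way round.
- spindle: Fixed inspection spindle: grey base 132 mm dia, steel rotor 86 mm dia, nose 68 mm dia and 75 mm high. Origin at the centre of its underside, z is its axis.
- taper_sleeve: Dark fixed sleeve, 34 mm dia, 5 to 12 mm out of the nose. Origin: centre of its mouth (19 mm dia); 1:8 taper below. Where the shank grips differs with the fit: set lightly, the arbor's origin stands 6 mm above to 7 mm below the mouth; only feel tells. Hand force over 30 N in the taper spoils it. Taps sink it 1 to 3 mm, each less; two of 15 to 30 N lock it. The collar never bottoms.
- mallet: Soft-faced mallet, 0.3 kg, standing on one face: upright head 31 mm dia (brass middle 33), 84 mm tall, white faces; wooden handle 17 mm dia, level, 42 mm up, reaching 152 mm from the axis along the body's -x. Origin at the centre of the lower face, z up the head. The head above the handle (52 to 84 mm) can be gripped across the handle from above, and the lower face tapped with.
- mallet_head (a point): Centre of the mallet's head, 42 mm above its lower face.
Mind the look-alikes: they are no part of the job. What is shaped like the test_arbor but green or pink is not meant.

How it is judged:
On the way, in this order (a step that is already met when the one before it is completed fails the run):
1. the test arbor stands upright in the taper sleeve, let go (z of test_arbor in the frame of taper_sleeve below 0.0065 m and horizontal distance between test_arbor and taper_sleeve below 0.002 m and angle between test_arbor's own z axis and vertical below 0.04 rad and contact force between each of the fingers, mallet and test_arbor below 0.1 N), for 0.2 s.
2. a first tap of at least 15 N with the mallet on the standing arbor (contact force between mallet and test_arbor above 15 N and z of test_arbor in the frame of taper_sleeve below 0.0065 m and horizontal distance between test_arbor and taper_sleeve below 0.002 m and angle between test_arbor's own z axis and vertical below 0.04 rad).
3. the mallet is lifted off again (contact force between mallet and test_arbor below 0.1 N), for 0.05 s.
4. a second tap of at least 15 N with the mallet (all of step 2).
At the end, for the whole second after the job is handed in: The test arbor stands upright (within 0.04 rad) in the taper sleeve, let go, within 2 mm of its axis, its gauge plane no more than 6.5 mm above the mouth; the mallet lies or stands still on the bench, head more than 100 mm from the spindle's axis (z of test_arbor in the frame of taper_sleeve below 0.0065 m and horizontal distance between test_arbor and taper_sleeve below 0.002 m and angle between test_arbor's own z axis and vertical below 0.04 rad and linear speed of mallet below 0.02 m/s and height (world z) of mallet_head below 0.06 m and horizontal distance between mallet_head and spindle above 0.1 m); the robot touches nothing.
It fails at once if the arbor is forced into the taper by the hand (over 30 N between arbor and sleeve while the fingers hold it) (contact force between the fingers and test_arbor above 0.5 N and contact force between test_arbor and taper_sleeve above 30 N).
It fails at once if the mallet strikes or presses the arbor with more than 30 N (contact force between mallet and test_arbor above 30 N).
It fails at once if the ball-ended arbor is shifted or taken from the rack (distance of ball_arbor from where it was at the start of the episode above 0.015 m).
It also fails if it takes over 66 s, if anything falls off the work surface, if the arm or the gripper's body presses on something with over 40 N, if the wrist force passes 120 N, or if a joint passes its speed limit or range.

## Working session

There is one attempt and no reset: what is moved stays moved. The work goes in short steps, Python scripts to look and compute and a tool call to move; the robot and the scene stay as the last step left them, time stands still between calls to the robot, and variables do not carry over. Pictures are saved under pics/ and viewed, about 8 in all and at most 12, crops included, and the job is handed in when it is done.

Besides the shell and the picture viewer there is one more tool, called after "Emit:" by a JSON object that holds its "fn" and its "kwargs". drive_tool: Moves the arm, as the interface text tells. Its arguments: {"type":"object","properties":{"plan":{"type":"array","items":{"type":"array","items":{"type":"number"}}},"newtons":{"type":"number"}},"required":["plan"]}

```bash
ls; mkdir -p pics; cat > h.py <<'E'
from rig import *
import numpy as np, cv2
from scipy.spatial.transform import Rotation as R
def look(n):
    o=get_obs(); im=camera(n); return o,im
def ray(n,px,o=None):
    c=get_calibration(n); d=np.array([(px[0]-c['cx'])/c['fx'],(px[1]-c['cy'])/c['fy'],1.])
    if 'origin' in c:
        return np.array(c['origin']),np.array(c['rotation'])@d
    T=np.array(c['tool_from_camera']); Rt=R.from_quat(o['tool_rot']).as_matrix()
    return np.array(o['position'])+Rt@T[:3,3], Rt@T[:3,:3]@d
def at_z(n,px,z,o=None):
    p,d=ray(n,px,o); return p+d*(z-p[2])/d[2]
def proj(n,P,o=None):
    c=get_calibration(n)
    if 'origin' in c: v=np.array(c['rotation']).T@(np.array(P)-c['origin'])
    else:
        T=np.array(c['tool_from_camera']); Rt=R.from_quat(o['tool_rot']).as_matrix()
        v=T[:3,:3].T@(Rt.T@(np.array(P)-o['position'])-T[:3,3])
    return np.array([c['fx']*v[0]/v[2]+c['cx'],c['fy']*v[1]/v[2]+c['cy']])
def tri(obs):
    A=np.zeros((3,3));b=np.zeros(3)
    for p,d in obs:
        d=d/np.linalg.norm(d);M=np.eye(3)-np.outer(d,d);A+=M;b+=M@p
    x=np.linalg.solve(A,b)
    return x,[np.linalg.norm(np.cross(x-p,d/np.linalg.norm(d))) for p,d in obs]
E
cat > a.py <<'E'
from h import *
np.set_printoptions(precision=4,suppress=True)
o=get_obs();print(o['time'],o['tool_rot'],o['ft_force'],R.from_quat(o['tool_rot']).as_matrix())
for n in ['top','side']:
    cv2.imwrite(f'pics/{n}0.png',camera(n))
    c=get_calibration(n);print(n,c['fx'],c['origin'],np.array(c['rotation'])[:,2])
    for t in ['test_arbor','arbor_top','ball_arbor','arbor_rack','spindle','taper_sleeve','mallet','mallet_head']:
        print(t,[(np.round(r['location'],1).tolist(),round(r['conf'],2)) for r in mark_of(n,t)[:4]])
print(get_calibration('wrist'))
a=np.hstack([cv2.imread('pics/top0.png'),cv2.imread('pics/side0.png')])
E
python3 a.py
```

```text
pics
0.0 [ 0.702  -0.0904  0.09   -0.7006] [0.4328 0.0745 0.2214] [[ 0.9675 -0.0009  0.253 ]
 [-0.253  -0.0019  0.9675]
 [-0.0004 -1.     -0.0021]]Traceback (most recent call last):
  File "a.py", line 6, in <module>
    c=get_calibration(n);print(n,c['fx'],c['origin'],np.array(c['rotation'])[:,2])
                                                     ~~~~~~~~~~~~~~~~~~~~~~~^^^^^
IndexError: too many indices for array: array is 1-dimensional, but 2 were indexed
```

```bash
sed -i "s/np.array(c\['rotation'\])/R.from_quat(c['rotation']).as_matrix()/" h.py a.py; python3 a.py
```

```text
0.05 [ 0.7021 -0.0904  0.09   -0.7006] [0.5295 0.1537 0.1226] [[ 0.9675 -0.0009  0.2531]
 [-0.2531 -0.0019  0.9674]
 [-0.0004 -1.     -0.0021]]
top 477.53482374111337 [ 0.2742 -0.0605  1.6182] [ 0.1669  0.0113 -0.9859]
test_arbor [([359.3, 200.4], 0.66), ([333.3, 187.6], 0.51)]
arbor_top [([330.9, 190.3], 0.73), ([337.2, 185.9], 0.61), ([367.9, 157.2], 0.58)]
ball_arbor [([303.6, 191.2], 0.67)]
arbor_rack [([314.1, 192.4], 0.76)]
spindle [([213.5, 205.2], 0.78)]
taper_sleeve [([303.1, 190.6], 0.55), ([208.0, 194.7], 0.53), ([335.9, 187.9], 0.42)]
mallet [([147.2, 193.5], 0.76)]
mallet_head [([145.7, 190.9], 0.66)]
side 467.82378818653575 [ 0.3251 -1.0712  0.9654] [ 0.1592  0.7481 -0.6442]
test_arbor [([262.7, 295.9], 0.64), ([314.5, 293.7], 0.52), ([266.6, 264.8], 0.49)]
arbor_top [([257.5, 274.8], 0.76), ([264.6, 245.2], 0.58), ([316.5, 273.4], 0.52)]
ball_arbor [([257.2, 235.4], 0.76)]
arbor_rack [([260.3, 265.1], 0.71)]
spindle [([225.1, 188.2], 0.62)]
taper_sleeve [([224.3, 165.2], 0.47)]
mallet [([224.5, 147.1], 0.75)]
mallet_head [([223.9, 133.7], 0.61)]
{'fx': 295.85315128478584, 'fy': 295.85315128478584, 'cx': 255.8543706359527, 'cy': 194.02087278792027, 'tool_from_camera': array([[ 0.0002,  0.9571,  0.2898, -0.0796],
       [ 0.0006, -0.2898,  0.9571, -0.1616],
       [ 1.    ,  0.    , -0.0006, -0.0009],
       [ 0.    ,  0.    ,  0.    ,  1.    ]])}
```

```bash
python3 - <<'E'
import cv2,numpy as np
t=cv2.imread('pics/top0.png');s=cv2.imread('pics/side0.png')
a=cv2.resize(t[130:270,110:410],None,fx=2.66,fy=2.66,interpolation=2)[:300*1]
a=cv2.resize(t[140:250,110:400],(800,303),interpolation=2)
b=cv2.resize(s[110:320,130:400],(382,297),interpolation=2)
c=cv2.resize(s,(396,297))
cv2.imwrite('pics/c0.png',np.vstack([a,np.hstack([b,c,np.zeros((297,22,3),np.uint8)])]))
E
```

```text
(no output)
```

View pics/c0.png

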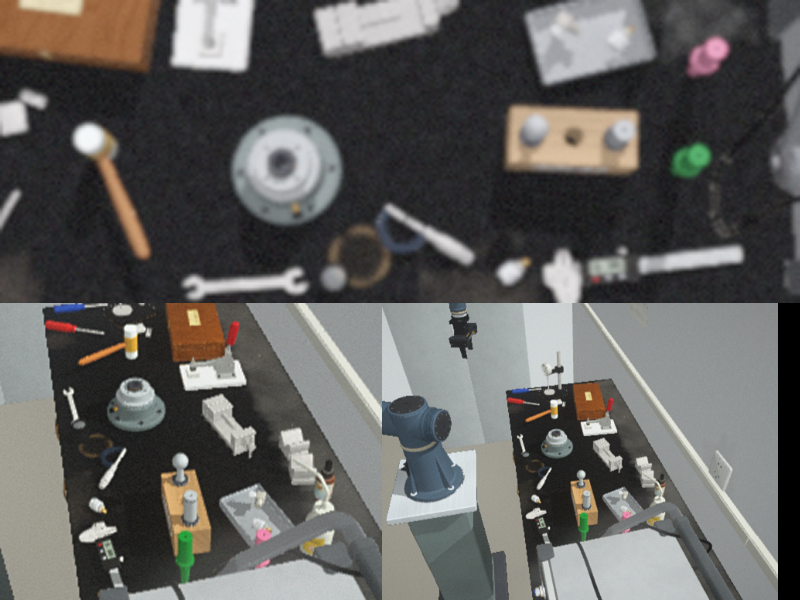

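Candidates for the test arbor: the silver arbor in the rack (top 335,187; side 264,245), the green one (top 359,200; side 260,290) and the pink one (top 367,157; side 315,285). The silver one without a ball, at the rack's right-hand end, fits the description. The spindle is at top (213,201), and the mallet head is at top (146,191).

```bash
cat > b.py <<'E'
from h import *
np.set_printoptions(precision=4,suppress=True)
P=dict(arbor_top=((337.2,185.9),(264.6,245.2)),rack=((314.1,192.4),(260.3,265.1)),ball=((303.6,191.2),(257.2,235.4)),spindle=((213.5,205.2),(225.1,188.2)),sleeve=((208,194.7),(224.3,165.2)),mallet=((147.2,193.5),(224.5,147.1)),mhead=((145.7,190.9),(223.9,133.7)))
for k,(a,b) in P.items():
    print(k,*tri([ray('top',a),ray('side',b)]))
for px,z in [((335,187),.130),((110+282*.3625,140+162*.3636),.083),((110+540*.3625,140+140*.3636),.064),((110+574*.3625,140+136*.3636),.064),((110+88*.3625,140+135*.3636),.084),((110+143*.3625,140+257*.3636),.05)]: print(px,z,at_z('top',px,z))
E
python3 b.py
```

```text
arbor_top [ 0.5172 -0.3082  0.1311] [np.float64(0.0009234922572902503), np.float64(0.0009234922572902253)]
rack [ 0.5185 -0.2515 -0.0067] [np.float64(0.0006307606347710195), np.float64(0.0006307606347711651)]
ball [ 0.5157 -0.209   0.0651] [np.float64(0.004622404336359434), np.float64(0.00462240433635941)]
spindle [ 0.4774  0.0937 -0.0083] [np.float64(0.004581537485533951), np.float64(0.004581537485534021)]
sleeve [0.4909 0.1043 0.078 ] [np.float64(0.005726495957686041), np.float64(0.005726495957685996)]
mallet [ 0.5161  0.3232 -0.007 ] [np.float64(0.0035149634670474075), np.float64(0.0035149634670473035)]
mhead [0.5153 0.3134 0.057 ] [np.float64(0.0034514730611768505), np.float64(0.0034514730611769425)]
(335, 187) 0.13 [ 0.5148 -0.3014  0.13  ]
(212.225, 198.9032) 0.083 [0.4822 0.0897 0.083 ]
(305.75, 190.904) 0.064 [ 0.5122 -0.2158  0.064 ]
(318.075, 189.4496) 0.064 [ 0.5171 -0.2564  0.064 ]
(141.9, 189.086) 0.084 [0.5137 0.3197 0.084 ]
(161.8375, 233.4452) 0.05 [0.3719 0.2562 0.05  ]
```

```bash
cat >> h.py <<'E'
np.set_printoptions(precision=4,suppress=True)
def go(p,ang):
    "row to reach TCP p, tool down, jaw (z) axis at heading ang deg, from present pose"
    o=get_obs(); M=R.from_quat(o['tool_rot']); a=np.radians(ang)
    z=np.array([np.cos(a),np.sin(a),0]);y=np.array([0,0,-1.]);x=np.cross(y,z)
    w=(M.inv()*R.from_matrix(np.c_[x,y,z])).as_rotvec(degrees=True)
    print('t',o['time'],'pos',np.array(o['position']),'F',np.array(o['ft_force']),'q',np.array(o['q']))
    print('row',np.round(M.inv().apply(np.array(p)-o['position'])*1e3,1),np.round(w,2))
E
python3 -c "
from h import *
go([.48,.09,.26],40)"
```

```text
t 0.95 pos [0.1581 0.6046 0.2225] F [ 0.8483 -1.2942 -0.4293] q [ 1.1365  0.5275  1.4327 -0.      1.1814 -0.1784]
row [ 441.7  -37.5 -416.4] [ 0.   35.34  0.  ]
```

Emit:
{"fn": "drive_tool", "kwargs": {"plan": [[442,-37,-416,0,35,0,80],[442,-37,-416,0,35,0,80],[442,-37,-416,0,35,0,80],[442,-37,-416,0,35,0,80],[442,-37,-416,0,35,0,80],[442,-37,-416,0,35,0,80],[442,-37,-416,0,35,0,80],[442,-37,-416,0,35,0,80],[442,-37,-416,0,35,0,80],[442,-37,-416,0,35,0,80]], "newtons": 20}}

```text
time: 1.95
position: [0.4241, 0.18, 0.2535]
tool_rot: [-0.641, 0.297, -0.297, 0.642]
ft_force: [0.6, 0.1, 0.1]
grip_width: 0.0799
```

```bash
python3 -c "
from h import *
go([.48,.09,.26],40)"
```

```text
t 1.95 pos [0.4241 0.18   0.2535] F [0.626  0.1165 0.1317] q [ 0.1579  0.2631  1.7909  0.0002  1.0865 -0.5462]
row [104.8  -6.5 -15.6] [-0.06  0.34  0.02]
```

Emit:
{"fn": "drive_tool", "kwargs": {"plan": [[105,-6,-16,0,0,0,80],[105,-6,-16,0,0,0,80],[105,-6,-16,0,0,0,80],[105,-6,-16,0,0,0,80]]}}

```text
time: 2.35
position: [0.4797, 0.09, 0.259]
tool_rot: [-0.641, 0.298, -0.298, 0.641]
ft_force: [-0.9, 0.7, 0.6]
grip_width: 0.0803
```

```bash
python3 - <<'E'
from h import *
o,im=look('wrist'); cv2.imwrite('pics/w1.png',im)
print(o['time'],o['position'])
for t in ['spindle','taper_sleeve']:
    for r in mark_of('wrist',t)[:3]: print(t,r['location'],r['conf'],at_z('wrist',r['location'],.083 if t!='spindle' else 0,o))
go([.515,-.305,.26],0)
E
```

```text
2.35 [0.4797 0.09   0.259 ]
spindle [256.3, 163.2] 0.68 [0.481  0.0885 0.    ]
taper_sleeve [259.3, 184.4] 0.65 [0.4896 0.0835 0.083 ]
t 2.5 pos [0.4776 0.0926 0.2587] F [ 0.0371  0.1278 -0.2855] q [-0.039   0.2945  1.7249  0.0005  1.1237 -0.7447]
row [ 326.9   -1.5 -229.3] [ 0.07 40.42 -0.06]
```

View pics/w1.png

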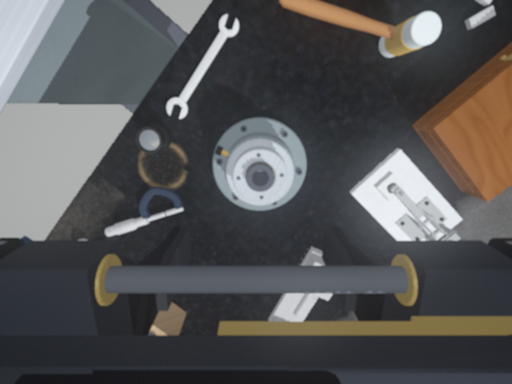

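```bash
python3 - <<'E'
from h import *
o,im=look('wrist'); cv2.imwrite('pics/w2.png',im)
print(o['time'],o['position'],o['joint_velocities'])
for t in ['spindle','taper_sleeve']:
    for r in mark_of('wrist',t)[:3]: print(t,r['location'],r['conf'],at_z('wrist',r['location'],.083 if t!='spindle' else 0,o))
g=cv2.cvtColor(im,cv2.COLOR_BGR2GRAY)
x0,y0=205,110
c=cv2.resize(g[y0:y0+110,x0:x0+110],None,fx=6,fy=6,interpolation=2)
cv2.imwrite('pics/w2c.png',cv2.resize(im[y0:y0+110,x0:x0+110],None,fx=5,fy=5,interpolation=2))
for thr in (90,120,150):
    m=(cv2.GaussianBlur(c,(0,0),3)<thr).astype('uint8')
    n,l,s,ce=cv2.connectedComponentsWithStats(m)
    for i in range(1,n):
        cx,cy=ce[i]/6+[x0,y0]
        if s[i,4]>1500 and abs(cx-260)<15 and abs(cy-177)<15: 
            print(thr,s[i]/6,cx,cy,at_z('wrist',(cx,cy),.083,o))
for z in (.075,.083): print(proj('wrist',[.48,.09,z],o),proj('wrist',[.49,.0835,z],o))
E
```

```text
2.5 [0.4776 0.0926 0.2587] [ 0.015  -0.0023  0.0007 -0.0044 -0.0046 -0.0021]
spindle [260.5, 165.0] 0.67 [0.4847 0.0931 0.    ]
taper_sleeve [262.7, 184.0] 0.84 [0.4899 0.0892 0.083 ]
90 [  48.1667   64.6667   15.3333   14.     1023.1667] 260.569663897486 181.60721072921757 [0.4861 0.0898 0.083 ]
120 [  41.1667   55.1667   27.5      28.3333 3673.1667] 260.0268085363825 179.19797480224452 [0.4837 0.0916 0.083 ]
150 [  40.       54.1667   30.       30.3333 4250.1667] 260.0282537939689 179.25340182737932 [0.4838 0.0915 0.083 ]
[256.7506 176.601 ] [259.5547 185.8138]
[256.7638 178.1863] [259.6291 187.5857]
```

View pics/w2c.png

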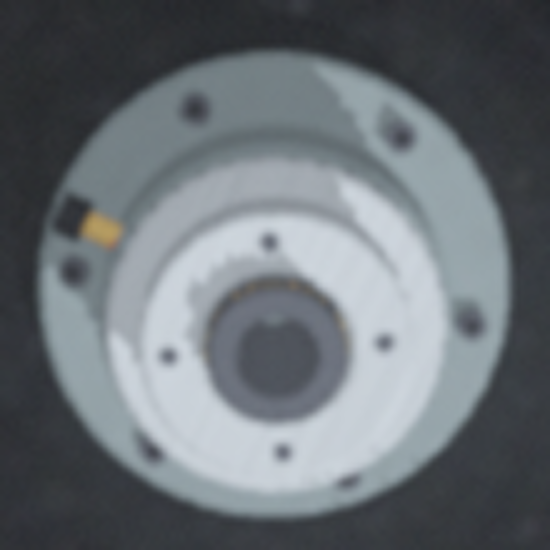

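The sleeve mouth is at about pixel (260.6, 180.4) in the wrist picture. The nose and base circles are concentric around it.

```bash
python3 - <<'E'
from h import *
o=dict(position=np.array([0.4776,0.0926,0.2587]),tool_rot=get_obs()['tool_rot'])
for px,z in [((278,352),.083),((282,350),.075),((275,284),.012),((275,284),.02)]:
    print(at_z('wrist',np.array(px)/5+[205,110],z,o))
p=at_z('wrist',np.array((275,284))/5+[205,110],.0,o);c=ray('wrist',(260,167),o)[0];print(c)
go([.47,-.305,.28],0)
E
```

```text
[0.4853 0.0909 0.083 ]
[0.4871 0.0904 0.075 ]
[0.4843 0.0923 0.012 ]
[0.4832 0.0935 0.02  ]
[0.4258 0.1522 0.4203]
t 2.65 pos [0.4779 0.0928 0.2589] F [ 0.2755 -0.1778 -0.0326] q [-0.0384  0.2944  1.7244  0.0002  1.1234 -0.745 ]
row [ 297.4  -21.2 -264.3] [ 0.03 40.48 -0.02]
```

Emit:
{"fn": "drive_tool", "kwargs": {"plan": [[329,-21,-228,0,40.5,0,70],[329,-21,-228,0,40.5,0,70],[329,-21,-228,0,40.5,0,70],[329,-21,-228,0,40.5,0,70],[329,-21,-228,0,40.5,0,70],[329,-21,-228,0,40.5,0,70],[329,-21,-228,0,40.5,0,70],[329,-21,-228,0,40.5,0,70],[329,-21,-228,0,40.5,0,70],[329,-21,-228,0,40.5,0,70]]}}

```text
time: 3.65
position: [0.5181, -0.3069, 0.2794]
tool_rot: [-0.499, 0.501, -0.5, 0.499]
ft_force: [0.4, 0.4, -0.1]
grip_width: 0.0703
```

```bash
python3 - <<'E'
from h import *
camera('wrist')
o,im=look('wrist'); cv2.imwrite('pics/w3.png',im)
print(o['time'],o['position'],o['joint_velocities'])
for t,z in [('arbor_top',.13),('test_arbor',.054),('ball_arbor',.054),('arbor_rack',0)]:
    for r in mark_of('wrist',t)[:3]: print(t,r['location'],r['conf'],at_z('wrist',r['location'],z,o))
cv2.imwrite('pics/w3c.png',cv2.resize(im[70:270,120:400],None,fx=2.8,fy=2.8,interpolation=2))
E
```

```text
3.7 [ 0.5179 -0.3056  0.2794] [ 0.0241 -0.0153  0.0205 -0.0004 -0.0019 -0.0018]
arbor_top [232.0, 250.5] 0.63 [ 0.4897 -0.3895  0.13  ]
test_arbor [254.2, 169.8] 0.69 [ 0.5154 -0.3099  0.054 ]
test_arbor [325.2, 241.3] 0.5 [ 0.6169 -0.4147  0.054 ]
ball_arbor [258.2, 88.6] 0.79 [ 0.5207 -0.2078  0.054 ]
arbor_rack [257.8, 125.0] 0.67 [ 0.5205 -0.255   0.    ]
```

View pics/w3c.png

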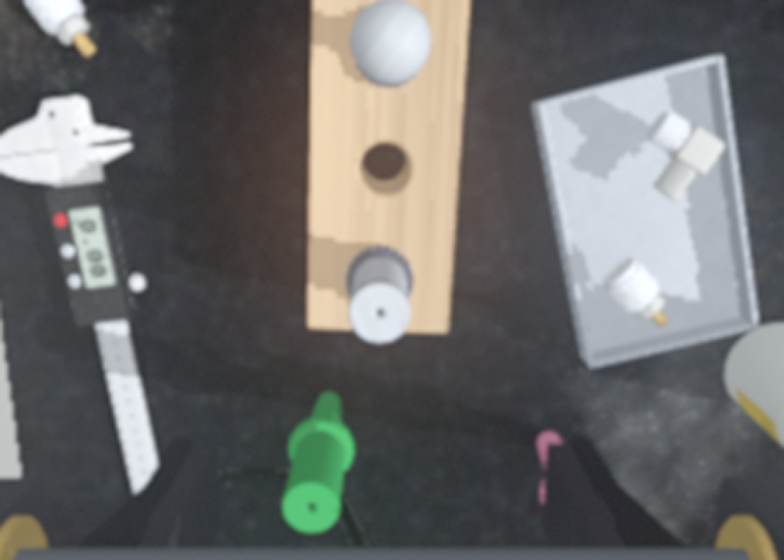

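The silver arbor's top is at crop (380,312), which is pixel (255.7,181.4). It is a plain cylinder on a dark collar. The ball arbor is at the far end, and the green and pink ones are clear of the rack.

```bash
python3 - <<'E'
from h import *
o=get_obs()
o['position']=np.array([.5179,-.3056,.2794])
for px,z in [((255.7,181.4),.13),((255.7,169),.072)]: print(at_z('wrist',px,z,o))
p=at_z('wrist',(255.7,181.4),.13,o)
go([p[0],p[1],.16],0)
E
```

```text
[ 0.5176 -0.3067  0.13  ]
[ 0.5176 -0.3054  0.072 ]
t 3.95 pos [ 0.5183 -0.3052  0.2802] F [ 0.0932 -0.1464 -0.0871] q [-0.7179  0.4365  1.4246  0.0001  1.2808 -0.7173]
row [  1.5 120.2  -0.6] [ 0.01 -0.03 -0.02]
```

Emit:
{"fn": "drive_tool", "kwargs": {"plan": [[1,50,-0.6,0,0,0,60],[1,100,-0.6,0,0,0,60],[1,150,-0.6,0,0,0,60],[1,180,-0.6,0,0,0,60],[1,194,-0.6,0,0,0,60],[1,194,-0.6,0,0,0,60],[1,194,-0.6,0,0,0,60]]}}

```text
time: 4.65
position: [0.5186, -0.3085, 0.0873]
tool_rot: [0.499, -0.5, 0.501, -0.5]
ft_force: [-0.9, -0.2, 0.5]
grip_width: 0.0601
```

Emit:
{"fn": "drive_tool", "kwargs": {"plan": [[0,0,0,0,0,0,15],[0,0,0,0,0,0,15],[0,0,0,0,0,0,15],[0,0,0,0,0,0,15],[0,0,0,0,0,0,15],[0,0,0,0,0,0,15]], "newtons": 25}}

```text
time: 5.25
position: [0.5174, -0.308, 0.0861]
tool_rot: [-0.499, 0.501, -0.501, 0.499]
ft_force: [-1.8, 0.4, 1.5]
grip_width: 0.0236
```

Emit:
{"fn": "drive_tool", "kwargs": {"plan": [[0,-20,0,0,0,0,15],[0,-50,0,0,0,0,15],[0,-90,0,0,0,0,15],[0,-130,0,0,0,0,15],[0,-170,0,0,0,0,15],[0,-185,0,0,0,0,15],[0,-185,0,0,0,0,15]]}}

```text
time: 5.95
position: [0.5186, -0.3088, 0.2735]
tool_rot: [0.499, -0.499, 0.503, -0.499]
ft_force: [-0.2, -0.4, -3.2]
grip_width: 0.0231
```

```bash
python3 -c "
from h import *
o=get_obs();print(o['grip_width'])
go([.485,.0915,.22],40)"
```

```text
0.023133337031329942
t 5.95 pos [ 0.5186 -0.3088  0.2735] F [-0.2147 -0.3759 -3.156 ] q [-0.722   0.4432  1.4324  0.      1.2604 -0.7194]
row [-400.4   51.9  -34.9] [ -0.16 -40.15   0.28]
```

Emit:
{"fn": "drive_tool", "kwargs": {"plan": [[-400,0,-35,0,-40,0,15],[-400,0,-35,0,-40,0,15],[-400,0,-35,0,-40,0,15],[-400,0,-35,0,-40,0,15],[-400,0,-35,0,-40,0,15],[-400,0,-35,0,-40,0,15],[-400,0,-35,0,-40,0,15],[-400,40,-35,0,-40,0,15],[-400,52,-35,0,-40,0,15],[-400,52,-35,0,-40,0,15]]}}

```text
time: 6.95
position: [0.4789, 0.0942, 0.2146]
tool_rot: [0.643, -0.302, 0.295, -0.639]
ft_force: [-0.7, -1.5, -3.3]
grip_width: 0.0234
```

```bash
python3 - <<'E'
from h import *
camera('wrist');o,im=look('wrist'); a=get_obs(); s=camera('side'); t=camera('top')
for n,i in (('w',im),('s',s),('t',t)): cv2.imwrite(f'pics/{n}4.png',i)
T=np.array(a['position'])
print(a['position'],a['grip_width'])
tip=T+[0,0,-.084]
q=proj('side',tip).astype(int);print(q,proj('top',tip),proj('wrist',tip,o),proj('wrist',[.485,.0915,.083],o))
A=cv2.resize(s[115:215,175:275],(480,480),interpolation=2)
B=cv2.resize(im[100:384,100:412],(320,291),interpolation=2)
C=cv2.resize(t[160:240,170:258],(320,189),interpolation=2)
cv2.imwrite('pics/c4.png',np.hstack([A,np.vstack([B,C])]))
go([.485,.0915,.19],40)
E
```

```text
[0.4828 0.0919 0.2178] 0.023249362370967946
[223 152] [209.9813 196.5204] [258.2361 202.0855] [259.5057 188.3729]
t 7.15 pos [0.4845 0.091  0.2194] F [ 0.7297 -0.292  -2.4601] q [-0.0411  0.3549  1.7612 -0.0005  1.0243 -0.735 ]
row [-0.1 29.4  0.6] [-0.03 -0.23  0.06]
```

View pics/c4.png

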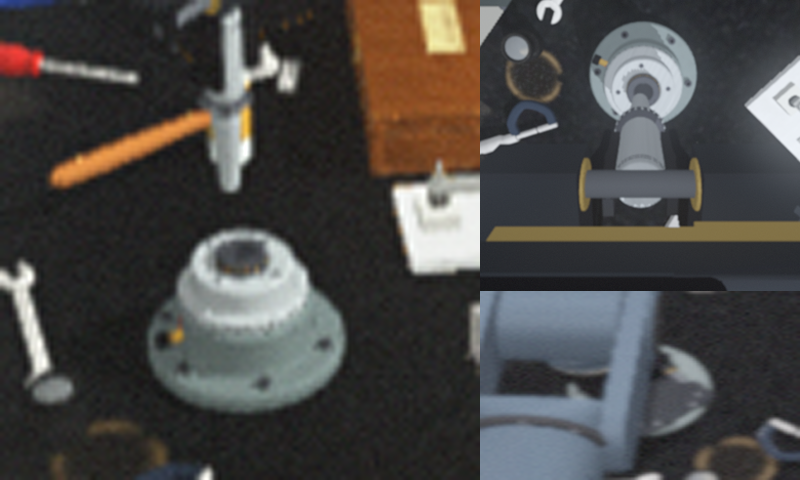

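```bash
python3 - <<'E'
from h import *
o,im=look('wrist'); a=get_obs(); s=camera('side')
print(o['time'],o['position'],a['position'],o['joint_velocities'])
T=np.array(o['position']);tip=T+[0,0,-.084]
print('wrist',proj('wrist',tip,o),proj('wrist',[.485,.0915,.083],o));print('side',proj('side',tip),proj('side',[.485,.0915,.083]))
A=cv2.resize(s[145:185,205:245],(400,400),interpolation=2)
B=cv2.resize(im[160:230,225:295],(400,400),interpolation=2)
cv2.imwrite('pics/c5.png',np.hstack([A,B]))
E
```

```text
7.15 [0.4845 0.091  0.2194] [0.4847 0.0909 0.2197] [-0.0081 -0.0144 -0.0085  0.002   0.0003  0.0009]
wrist [256.6916 199.0368] [257.1458 183.5293]
side [223.9528 152.5736] [224.8591 166.1613]
```

View pics/c5.png

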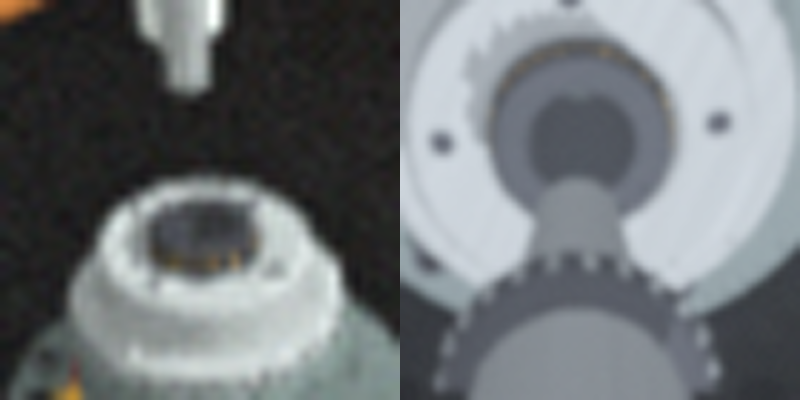

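Both views put the tip within about 1–2 mm of the mouth. In the wrist view the tip is at about (256,198.5) and the mouth at (256.7,183.6). That is inside the 3.5 mm capture range, so I'll descend in stages.

Emit:
{"fn": "drive_tool", "kwargs": {"plan": [[1,25,0.5,0,0,0,15],[1,40,0.5,0,0,0,15],[1,48,0.5,0,0,0,15],[1,54,0.5,0,0,0,15],[1,60,0.5,0,0,0,15],[1,65,0.5,0,0,0,15],[1,69,0.5,0,0,0,15],[1,69,0.5,0,0,0,15],[1,69,0.5,0,0,0,15]], "newtons": 14}}

```text
time: 8.15
position: [0.4851, 0.0917, 0.1501]
tool_rot: [-0.64, 0.299, -0.3, 0.641]
ft_force: [0.0, 0.3, -3.5]
grip_width: 0.0233
```

```bash
python3 -c "
from h import *
print(get_obs()['moment'])
go([.485,.0915,.15],40)"
```

```text
[-0.1659 -0.1145  0.0231]
t 8.15 pos [0.4851 0.0917 0.1501] F [ 0.0431  0.2608 -3.4647] q [-0.04    0.4629  1.8309 -0.0002  0.8469 -0.7354]
row [ 0.1  0.1 -0.2] [-0.03 -0.15  0.04]
```

Emit:
{"fn": "drive_tool", "kwargs": {"plan": [[0,3,0,0,0,0,15],[0,6,0,0,0,0,15],[0,9,0,0,0,0,15],[0,12,0,0,0,0,15],[0,15,0,0,0,0,15],[0,17,0,0,0,0,15],[0,17,0,0,0,0,15]]}}

```text
time: 8.85
position: [0.4851, 0.0915, 0.1327]
tool_rot: [-0.64, 0.299, -0.3, 0.64]
ft_force: [2.6, -1.9, -3.6]
grip_width: 0.0235
```

Emit:
{"fn": "drive_tool", "kwargs": {"plan": [[1,0,0,0,0,0,15],[1,0,0,0,0,0,15],[1,0,0,0,0,0,15]]}}

```text
time: 9.15
position: [0.485, 0.091, 0.1328]
tool_rot: [0.64, -0.3, 0.299, -0.64]
ft_force: [1.6, -1.2, -4.5]
grip_width: 0.0237
```

```bash
python3 -c "
from h import *
for i in range(4):
  o=get_obs();M=R.from_quat(o['tool_rot']);print(o['time'],o['position'],M.inv().apply(o['ft_force']),o['moment']);camera('wrist')"
```

```text
9.15 [0.485  0.091  0.1328] [1.9758 4.5273 0.4493] [-0.3849 -0.4053 -0.0122]
9.2 [0.485  0.0911 0.1328] [1.9799 3.1097 0.7816] [-0.3643 -0.3145  0.0019]
9.25 [0.485  0.091  0.1329] [1.4528 3.6066 0.532 ] [-0.3232 -0.3277  0.0306]
9.3 [0.485  0.0911 0.1329] [1.7046 4.0399 0.8939] [-0.3303 -0.3144  0.0095]
```

Emit:
{"fn": "drive_tool", "kwargs": {"plan": [[1.2,0,0.5,0,0,0,15],[1.2,0,0.5,0,0,0,15],[1.2,0,0.5,0,0,0,15]]}}

```text
time: 9.65
position: [0.4858, 0.0905, 0.1329]
tool_rot: [0.641, -0.3, 0.299, -0.64]
ft_force: [-0.2, -0.3, -2.7]
grip_width: 0.0235
```

```bash
cat > f.py <<'E'
from h import *
F=[]
for i in range(4):
  o=get_obs();M=R.from_quat(o['tool_rot']);F.append(M.inv().apply(o['ft_force']))
  if i<3: camera('wrist')
print(o['time'],o['position'],o['grip_width'],'Ftool',np.mean(F,0),'M',M.inv().apply(o['moment']))
E
python3 f.py
```

```text
9.8 [0.4861 0.0904 0.1329] 0.023468961409051373 Ftool [-0.3415  2.7495 -0.1905] M [-0.048   0.0502 -0.0305]
```

Lateral force is gone, so the arbor is centred. I'll go down in 1 mm feeling steps.

Emit:
{"fn": "drive_tool", "kwargs": {"plan": [[0,1,0,0,0,0,15],[0,2,0,0,0,0,15],[0,3,0,0,0,0,15],[0,4,0,0,0,0,15],[0,5,0,0,0,0,15],[0,6,0,0,0,0,15],[0,6,0,0,0,0,15]]}}

```text
time: 10.5
position: [0.4863, 0.0903, 0.1268]
tool_rot: [0.64, -0.3, 0.3, -0.64]
ft_force: [0.0, -0.2, -3.1]
grip_width: 0.0239
```

```bash
python3 f.py
```

```text
10.65 [0.4865 0.0903 0.127 ] 0.02325877919567016 Ftool [ 0.2183  2.7344 -0.2288] M [-0.1053  0.0559 -0.0825]
```

Emit:
{"fn": "drive_tool", "kwargs": {"plan": [[0,1,0,0,0,0,15],[0,2,0,0,0,0,15],[0,3,0,0,0,0,15],[0,4,0,0,0,0,15],[0,4,0,0,0,0,15]]}}

```text
time: 11.15
position: [0.4863, 0.0903, 0.1228]
tool_rot: [0.641, -0.3, 0.3, -0.64]
ft_force: [0.1, 0.2, -3.3]
grip_width: 0.024
```

```bash
python3 f.py
```

```text
11.3 [0.4865 0.0903 0.123 ] 0.024028724997766673 Ftool [ 0.048   2.4874 -0.3552] M [-0.0741  0.0064 -0.0852]
```

Emit:
{"fn": "drive_tool", "kwargs": {"plan": [[0,1,0,0,0,0,15],[0,2,0,0,0,0,15],[0,3,0,0,0,0,15],[0,3,0,0,0,0,15]]}}

```text
time: 11.7
position: [0.4864, 0.0903, 0.1198]
tool_rot: [0.641, -0.3, 0.3, -0.64]
ft_force: [0.9, 0.0, -2.9]
grip_width: 0.0238
```

```bash
python3 f.py
```

```text
11.85 [0.4864 0.0903 0.1199] 0.02360215009536906 Ftool [0.2914 2.786  0.1888] M [-0.0205 -0.0416 -0.0994]
```

Emit:
{"fn": "drive_tool", "kwargs": {"plan": [[0,1,0,0,0,0,15],[0,2,0,0,0,0,15],[0,3,0,0,0,0,15],[0,3,0,0,0,0,15]]}}

```text
time: 12.25
position: [0.4864, 0.0902, 0.1168]
tool_rot: [0.641, -0.3, 0.3, -0.64]
ft_force: [0.0, -1.2, -2.7]
grip_width: 0.0238
```

```bash
python3 f.py
```

```text
12.4 [0.4864 0.0902 0.1169] 0.023671575414537818 Ftool [ 1.1819  3.5335 -1.0057] M [-0.2079  0.0034 -0.1714]
```

Emit:
{"fn": "drive_tool", "kwargs": {"plan": [[0.4,1,-0.3,0,0,0,15],[0.4,2,-0.3,0,0,0,15],[0.4,2,-0.3,0,0,0,15]]}}

```text
time: 12.7
position: [0.4864, 0.0899, 0.1148]
tool_rot: [-0.64, 0.3, -0.3, 0.64]
ft_force: [0.0, 0.2, -3.1]
grip_width: 0.0239
```

```bash
python3 f.py
```

```text
12.85 [0.4865 0.0899 0.115 ] 0.023301740016281106 Ftool [0.1464 3.0208 0.0031] M [-0.0767  0.0289 -0.115 ]
```

Emit:
{"fn": "drive_tool", "kwargs": {"plan": [[0,1,0,0,0,0,15],[0,2,0,0,0,0,15],[0,2,0,0,0,0,15]]}}

```text
time: 13.15
position: [0.4864, 0.0898, 0.1128]
tool_rot: [0.64, -0.3, 0.3, -0.64]
ft_force: [-0.8, 0.3, -3.0]
grip_width: 0.0236
```

```bash
python3 f.py
```

```text
13.3 [0.4864 0.0898 0.1129] 0.023953162531036416 Ftool [ 0.2648  2.9744 -0.0858] M [-0.1494  0.0189 -0.0863]
```

Emit:
{"fn": "drive_tool", "kwargs": {"plan": [[0,1,0,0,0,0,15],[0,2,0,0,0,0,15],[0,2,0,0,0,0,15]]}}

```text
time: 13.6
position: [0.4864, 0.0897, 0.1109]
tool_rot: [0.641, -0.3, 0.3, -0.64]
ft_force: [-0.4, -0.8, -3.0]
grip_width: 0.0233
```

```bash
python3 f.py
```

```text
13.75 [0.4864 0.0898 0.1109] 0.02343582545232544 Ftool [ 0.4016  2.866  -1.0219] M [-0.2771 -0.0293 -0.1547]
```

Emit:
{"fn": "drive_tool", "kwargs": {"plan": [[0.2,1,-0.3,0,0,0,15],[0.2,2,-0.3,0,0,0,15],[0.2,2,-0.3,0,0,0,15]]}}

```text
time: 14.05
position: [0.4865, 0.0895, 0.1093]
tool_rot: [-0.64, 0.3, -0.3, 0.641]
ft_force: [-0.8, -0.3, 1.7]
grip_width: 0.0237
```

```bash
python3 f.py
```

```text
14.2 [0.4865 0.0895 0.1092] 0.023151889242678976 Ftool [ 0.0549 -2.502  -0.7876] M [-0.1934 -0.0189  0.1629]
```

Emit:
{"fn": "drive_tool", "kwargs": {"plan": [[0,0.7,0,0,0,0,15],[0,0.7,0,0,0,0,15],[0,0.7,0,0,0,0,15]]}}

```text
time: 14.5
position: [0.4866, 0.0894, 0.1087]
tool_rot: [-0.64, 0.299, -0.3, 0.641]
ft_force: [-1.0, -1.2, 5.9]
grip_width: 0.0238
```

```bash
python3 f.py
```

```text
14.65 [0.4866 0.0895 0.1086] 0.023380881971229648 Ftool [-0.218  -5.4643 -1.8192] M [-0.317  -0.0505  0.1704]
```

Seated: about 8 N upward over 1.5 mm of travel. Now I let go.

Emit:
{"fn": "drive_tool", "kwargs": {"plan": [[0,0,0,0,0,0,60],[0,0,0,0,0,0,60],[0,0,0,0,0,0,60],[0,0,0,0,0,0,60],[0,-40,0,0,0,0,60],[0,-90,0,0,0,0,60],[0,-140,0,0,0,0,60],[0,-140,0,0,0,0,60]]}}

```text
time: 15.45
position: [0.4911, 0.0895, 0.2547]
tool_rot: [-0.638, 0.295, -0.305, 0.643]
ft_force: [1.0, -0.3, -0.7]
grip_width: 0.06
```

```bash
python3 - <<'E'
from h import *
camera('wrist');o,im=look('wrist'); s=camera('side')
cv2.imwrite('pics/w6.png',im);cv2.imwrite('pics/s6.png',s)
for r in mark_of('wrist','arbor_top')[:2]: print(r['location'],r['conf'],at_z('wrist',r['location'],.152,o))
print('sidepred top/base',proj('side',[.4867,.0895,.153]),proj('side',[.4867,.0895,.077]), 'wrist',proj('wrist',[.4867,.0895,.153],o))
A=cv2.resize(s[115:195,185:265],(400,400),interpolation=2)
B=cv2.resize(im[120:270,180:330],(400,400),interpolation=2)
cv2.imwrite('pics/c6.png',np.hstack([A,B]))
go([.46,.29,.26],114)
E
```

```text
[251.6, 189.7] 0.97 [0.4836 0.0896 0.152 ]
sidepred top/base [224.4649 148.0071] [225.5905 167.9928] wrist [254.1541 192.1367]
t 15.65 pos [0.4852 0.0895 0.2471] F [-0.1476  0.1608 -0.0897] q [-0.0444  0.3196  1.7238 -0.      1.101  -0.7398]
row [-170.1  -12.8  109.1] [  0.03 -74.16  -0.17]
```

View pics/c6.png

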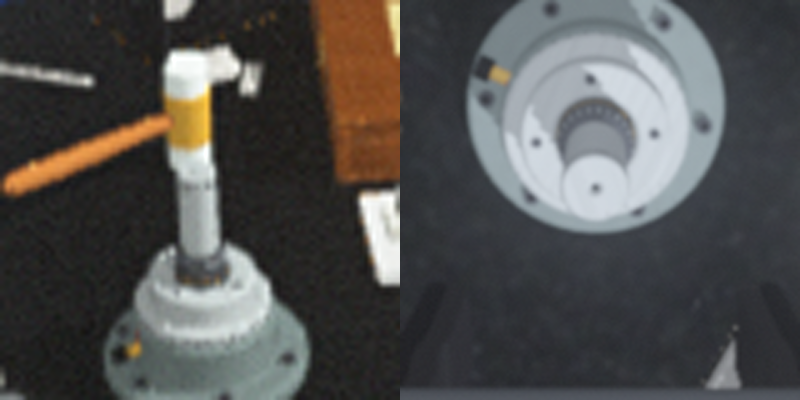

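The arbor stands upright in the sleeve with its top at about pixel (253,190.5) in the wrist view, as predicted, and the hand is clear. Next is the mallet.

Emit:
{"fn": "drive_tool", "kwargs": {"plan": [[-124,-13,163,0,-74,0,70],[-124,-13,163,0,-74,0,70],[-124,-13,163,0,-74,0,70],[-124,-13,163,0,-74,0,70],[-124,-13,163,0,-74,0,70],[-124,-13,163,0,-74,0,70],[-124,-13,163,0,-74,0,70],[-124,-13,163,0,-74,0,70],[-124,-13,163,0,-74,0,70],[-124,-13,163,0,-74,0,70]]}}

```text
time: 16.65
position: [0.5309, 0.2887, 0.2586]
tool_rot: [0.692, 0.144, -0.148, -0.692]
ft_force: [2.0, 0.7, 1.0]
grip_width: 0.0698
```

```bash
python3 - <<'E'
from h import *
camera('wrist');camera('wrist');o,im=look('wrist')
print(o['position'],o['joint_velocities'])
for t,z in (('mallet_head',.042),('mallet',0)):
  for r in mark_of('wrist',t)[:2]: print(t,r['location'],r['conf'],at_z('wrist',r['location'],z,o))
x0,y0=160,60
cv2.imwrite('pics/c7.png',cv2.resize(im[y0:y0+200,x0:x0+200],None,fx=3,fy=3,interpolation=2))
np.save('o7.npy',np.r_[o['position'],o['tool_rot']])
E
```

```text
[0.5313 0.2888 0.2594] [ 0.0006 -0.0098 -0.0107 -0.0007  0.002  -0.0027]
mallet_head [281.2, 166.1] 0.61 [0.5144 0.3164 0.042 ]
mallet [285.2, 159.3] 0.87 [0.5093 0.3241 0.    ]
```

View pics/c7.png

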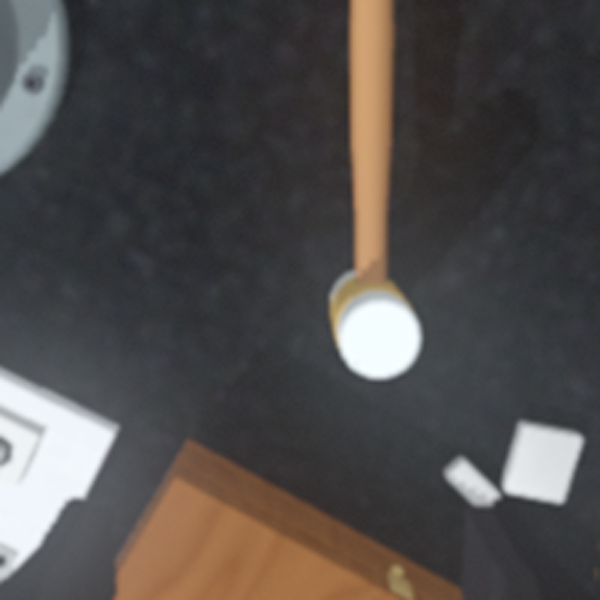

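```bash
python3 - <<'E'
from h import *
v=np.load('o7.npy');o=dict(position=v[:3],tool_rot=v[3:])
p=at_z('wrist',(286.3,172.3),.084,o);print('head',p,'mid px',proj('wrist',[*p[:2],.042],o))
h=at_z('wrist',(160+371/3,60+20/3),.042,o);print('handle pt',h,'dir deg',np.degrees(np.arctan2(*(p-h)[1::-1])))
print('post',at_z('side',(229,105),0),at_z('side',(229,110),0))
go([p[0],p[1],.15],114)
E
```

```text
head [0.5125 0.3183 0.084 ] mid px [283.1254 165.3365]
handle pt [0.4049 0.2683 0.042 ] dir deg 24.9140490614438
post [0.5876 0.6075 0.    ] [0.5804 0.568  0.    ]
t 16.9 pos [0.5319 0.289  0.2605] F [-1.0946 -0.1775  1.0806] q [ 0.3133  0.4613  1.4391  0.      1.2425 -1.6725]
row [ -5.7 110.5  34.6] [-0.01 -0.22 -0.08]
```

Emit:
{"fn": "drive_tool", "kwargs": {"plan": [[-6,30,34.6,0,-1,0,65],[-6,70,34.6,0,-1,0,65],[-6,110,34.6,0,-1,0,65],[-6,150,34.6,0,-1,0,65],[-6,185,34.6,0,-1,0,65],[-6,205,34.6,0,-1,0,65],[-6,209.5,34.6,0,-1,0,65],[-6,209.5,34.6,0,-1,0,65]]}}

```text
time: 17.7
position: [0.5125, 0.3182, 0.0513]
tool_rot: [0.691, 0.152, -0.152, -0.691]
ft_force: [0.2, 1.0, -0.6]
grip_width: 0.0646
```

Emit:
{"fn": "drive_tool", "kwargs": {"plan": [[0,0,0,0,0,0,20],[0,0,0,0,0,0,20],[0,0,0,0,0,0,20],[0,0,0,0,0,0,20],[0,0,0,0,0,0,20],[0,0,0,0,0,0,20]], "newtons": 40}}

```text
time: 18.3
position: [0.5128, 0.3186, 0.0522]
tool_rot: [-0.69, -0.152, 0.152, 0.691]
ft_force: [-0.9, 1.0, 2.1]
grip_width: 0.0299
```

```bash
python3 f.py
```

```text
18.45 [0.5128 0.3186 0.0522] 0.029912309360288006 Ftool [-0.3616 -2.7102  0.9811] M [0.2384 0.0283 0.0756]
```

Emit:
{"fn": "drive_tool", "kwargs": {"plan": [[0,-15,0,0,0,0,20],[0,-40,0,0,0,0,20],[0,-80,0,0,0,0,20],[0,-120,0,0,0,0,20],[0,-160,0,0,0,0,20],[0,-195,0,0,0,0,20],[0,-213,0,0,0,0,20],[0,-213,0,0,0,0,20]]}}

```text
time: 19.25
position: [0.514, 0.3188, 0.2684]
tool_rot: [-0.69, -0.155, 0.15, 0.691]
ft_force: [-0.1, 0.1, -3.2]
grip_width: 0.0302
```

```bash
python3 f.py; python3 -c "
from h import *
go([.4867,.0895,.26],115)"
```

```text
19.4 [0.5113 0.3177 0.2632] 0.030194248415537812 Ftool [-0.2341  3.4505 -0.1212] M [ 0.06    0.0265 -0.    ]
t 19.4 pos [0.5113 0.3177 0.2632] F [-0.8809 -0.0609 -3.2011] q [ 0.3706  0.4548  1.4425 -0.0001  1.2479 -1.6337]
row [-118.1    3.6 -196.8] [-0.01 -0.16 -0.21]
```

Emit:
{"fn": "drive_tool", "kwargs": {"plan": [[-118,2,-197,0,0,0,20],[-118,2,-197,0,0,0,20],[-118,2,-197,0,0,0,20],[-118,2,-197,0,0,0,20],[-118,2,-197,0,0,0,20],[-118,2,-197,0,0,0,20],[-118,2,-197,0,0,0,20]]}}

```text
time: 20.1
position: [0.4874, 0.0895, 0.2613]
tool_rot: [-0.69, -0.15, 0.152, 0.691]
ft_force: [0.6, 0.3, -3.2]
grip_width: 0.03
```

```bash
python3 f.py; python3 - <<'E'
from h import *
o=get_obs();w=camera('wrist');s=camera('side')
go([.4867,.0895,.22],115)
A=cv2.resize(s[95:195,175:275],(400,400),interpolation=2)
B=cv2.resize(w[100:384,110:394],(400,400),interpolation=2)
cv2.imwrite('pics/c8.png',np.hstack([A,B]))
E
```

```text
20.25 [0.4879 0.091  0.262 ] 0.030181499455585577 Ftool [0.2298 3.1649 0.0092] M [ 0.0349 -0.004  -0.0479]
t 20.35 pos [0.4881 0.0911 0.2624] F [ 0.4171 -0.3467 -2.8173] q [-0.0411  0.3041  1.6979  0.0002  1.1403 -2.0475]
row [-1.9 42.4 -0.8] [-0.03 -0.05 -0.03]
```

View pics/c8.png

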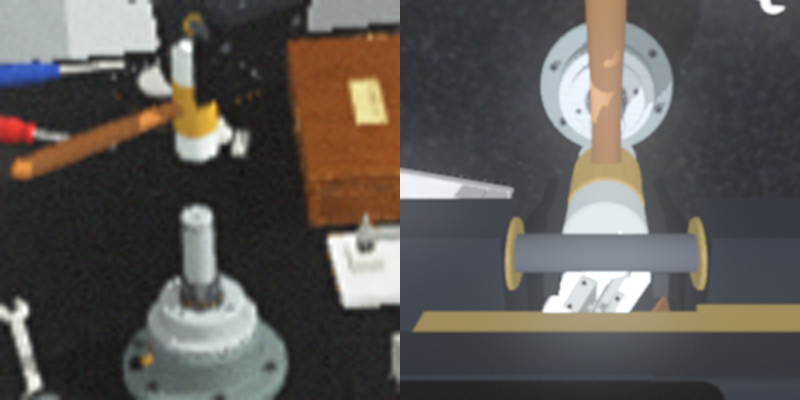

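Emit:
{"fn": "drive_tool", "kwargs": {"plan": [[-1.5,20,-0.8,0,0,0,20],[-1.5,35,-0.8,0,0,0,20],[-1.5,44,-0.8,0,0,0,20],[-1.5,48,-0.8,0,0,0,20],[-1.5,50,-0.8,0,0,0,20],[-1.5,50,-0.8,0,0,0,20]], "newtons": 60}}

```text
time: 20.95
position: [0.4876, 0.0888, 0.213]
tool_rot: [0.691, 0.152, -0.152, -0.69]
ft_force: [-0.7, -0.3, -3.4]
grip_width: 0.0297
```

```bash
python3 f.py
```

```text
21.1 [0.4878 0.0886 0.2134] 0.02972007333693328 Ftool [ 0.0697  2.9357 -0.2505] M [ 0.0505 -0.0043 -0.0225]
```

Emit:
{"fn": "drive_tool", "kwargs": {"plan": [[0,2,0,0,0,0,20],[0,4,0,0,0,0,20],[0,6,0,0,0,0,20],[0,6.5,0,0,0,0,20],[0,6.5,0,0,0,0,20]]}}

```text
time: 21.6
position: [0.4871, 0.0886, 0.2061]
tool_rot: [-0.691, -0.152, 0.152, 0.691]
ft_force: [-1.1, -0.5, -2.8]
grip_width: 0.0298
```

```bash
python3 f.py
```

```text
21.75 [0.4873 0.0886 0.2063] 0.02978191687669282 Ftool [-0.175   3.1557 -0.1481] M [ 0.056  -0.0037  0.0241]
```

Emit:
{"fn": "drive_tool", "kwargs": {"plan": [[0,0.6,0,0,0,0,20],[0,0.6,0,0,0,0,20]]}}

```text
time: 21.95
position: [0.4872, 0.0886, 0.2056]
tool_rot: [-0.691, -0.152, 0.152, 0.691]
ft_force: [-0.1, -0.5, -2.7]
grip_width: 0.0298
```

Emit:
{"fn": "drive_tool", "kwargs": {"plan": [[0,0.6,0,0,0,0,20],[0,0.6,0,0,0,0,20]]}}

```text
time: 22.15
position: [0.4874, 0.0886, 0.2051]
tool_rot: [0.691, 0.152, -0.152, -0.691]
ft_force: [-0.9, 0.3, -2.6]
grip_width: 0.0301
```

Emit:
{"fn": "drive_tool", "kwargs": {"plan": [[0,0.5,0,0,0,0,20],[0,0.5,0,0,0,0,20]]}}

```text
time: 22.35
position: [0.4876, 0.0886, 0.205]
tool_rot: [0.691, 0.152, -0.152, -0.69]
ft_force: [-1.4, -0.0, 0.7]
grip_width: 0.0299
```

Emit:
{"fn": "drive_tool", "kwargs": {"plan": [[0,0.5,0,0,0,0,20],[0,0.5,0,0,0,0,20]]}}

```text
time: 22.55
position: [0.4876, 0.0886, 0.2045]
tool_rot: [0.691, 0.152, -0.152, -0.69]
ft_force: [-0.3, -0.1, 0.7]
grip_width: 0.0297
```

Emit:
{"fn": "drive_tool", "kwargs": {"plan": [[0,0.5,0,0,0,0,20],[0,0.5,0,0,0,0,20]]}}

```text
time: 22.75
position: [0.4874, 0.0887, 0.2036]
tool_rot: [0.691, 0.152, -0.152, -0.691]
ft_force: [0.7, -1.6, 2.6]
grip_width: 0.0295
```

Emit:
{"fn": "drive_tool", "kwargs": {"plan": [[0,0.5,0,0,0,0,20],[0,0.5,0,0,0,0,20]]}}

```text
time: 22.95
position: [0.4877, 0.0886, 0.2033]
tool_rot: [0.691, 0.152, -0.152, -0.69]
ft_force: [-1.4, -1.1, 2.7]
grip_width: 0.0303
```

Emit:
{"fn": "drive_tool", "kwargs": {"plan": [[0,0.5,0,0,0,0,20],[0,0.5,0,0,0,0,20]]}}

```text
time: 23.15
position: [0.4877, 0.0886, 0.203]
tool_rot: [0.691, 0.153, -0.152, -0.69]
ft_force: [0.1, 0.2, 5.2]
grip_width: 0.0299
```

```bash
python3 f.py
```

```text
23.3 [0.4877 0.0886 0.203 ] 0.02960677506799645 Ftool [ 0.0449 -5.5649 -0.3467] M [0.1124 0.0319 0.0098]
```

Emit:
{"fn": "drive_tool", "kwargs": {"plan": [[0,0.8,0,0,0,0,20],[0,0.8,0,0,0,0,20]]}}

```text
time: 23.5
position: [0.4879, 0.0886, 0.2026]
tool_rot: [0.691, 0.153, -0.152, -0.69]
ft_force: [-1.1, 0.1, 8.0]
grip_width: 0.0297
```

Emit:
{"fn": "drive_tool", "kwargs": {"plan": [[0,0.8,0,0,0,0,20],[0,0.8,0,0,0,0,20]]}}

```text
time: 23.7
position: [0.4881, 0.0886, 0.2022]
tool_rot: [0.691, 0.153, -0.151, -0.69]
ft_force: [-1.1, 0.3, 10.4]
grip_width: 0.03
```

```bash
python3 f.py
```

```text
23.85 [0.4881 0.0886 0.2022] 0.029696923696251713 Ftool [ -1.0993 -10.2029   0.5249] M [ 0.0006 -0.0185  0.3328]
```

Emit:
{"fn": "drive_tool", "kwargs": {"plan": [[0,0.9,0,0,0,0,20],[0,0.9,0,0,0,0,20]]}}

```text
time: 24.05
position: [0.4883, 0.0886, 0.2018]
tool_rot: [0.691, 0.153, -0.151, -0.69]
ft_force: [-1.4, 0.3, 13.2]
grip_width: 0.0299
```

Emit:
{"fn": "drive_tool", "kwargs": {"plan": [[0,0.9,0,0,0,0,20],[0,0.9,0,0,0,0,20]]}}

```text
time: 24.25
position: [0.4886, 0.0886, 0.2014]
tool_rot: [0.691, 0.153, -0.151, -0.69]
ft_force: [-2.0, 1.4, 16.1]
grip_width: 0.0297
```

```bash
python3 f.py
```

```text
24.4 [0.4885 0.0886 0.2014] 0.029530663017601884 Ftool [ -2.1375 -15.8496   1.4848] M [0.1663 0.0231 0.5062]
```

Emit:
{"fn": "drive_tool", "kwargs": {"plan": [[0,-6,0,0,0,0,20],[0,-15,0,0,0,0,20],[0,-15,0,0,0,0,20],[0,-15,0,0,0,0,20]]}}

```text
time: 24.8
position: [0.4869, 0.0887, 0.2138]
tool_rot: [-0.69, -0.152, 0.152, 0.691]
ft_force: [0.1, 0.3, -3.2]
grip_width: 0.0301
```

```bash
python3 f.py; python3 -c "
from h import *
go([.4867,.0895,.206],115)"
```

```text
24.95 [0.4868 0.0886 0.2136] 0.029675903321402748 Ftool [0.0798 3.1332 0.186 ] M [-0.0066  0.0262 -0.0349]
t 24.95 pos [0.4868 0.0886 0.2136] F [-0.2517  0.0415 -2.9035] q [-0.0461  0.3665  1.7621  0.      1.0145 -2.0505]
row [0.3 7.6 0.8] [-0.04 -0.16 -0.07]
```

Emit:
{"fn": "drive_tool", "kwargs": {"plan": [[0,3,0.5,0,0,0,20],[0,6,0.5,0,0,0,20],[0,8,0.5,0,0,0,20],[0,9,0.5,0,0,0,20],[0,10,0.5,0,0,0,20],[0,11,0.5,0,0,0,20],[0,12,0.5,0,0,0,20],[0,12,0.5,0,0,0,20]]}}

```text
time: 25.75
position: [0.4879, 0.0891, 0.2031]
tool_rot: [0.691, 0.153, -0.151, -0.69]
ft_force: [-0.7, 0.7, 4.6]
grip_width: 0.0298
```

Emit:
{"fn": "drive_tool", "kwargs": {"plan": [[0,1,0,0,0,0,20],[0,1,0,0,0,0,20]]}}

```text
time: 25.95
position: [0.4882, 0.0891, 0.2026]
tool_rot: [0.691, 0.153, -0.151, -0.69]
ft_force: [-1.3, -0.1, 8.1]
grip_width: 0.0298
```

Emit:
{"fn": "drive_tool", "kwargs": {"plan": [[0,1,0,0,0,0,20],[0,1,0,0,0,0,20]]}}

```text
time: 26.15
position: [0.4884, 0.0891, 0.2021]
tool_rot: [0.691, 0.153, -0.151, -0.69]
ft_force: [-1.5, 0.8, 10.3]
grip_width: 0.0297
```

Emit:
{"fn": "drive_tool", "kwargs": {"plan": [[0,1,0,0,0,0,20],[0,1,0,0,0,0,20]]}}

```text
time: 26.35
position: [0.4886, 0.0892, 0.2016]
tool_rot: [0.691, 0.154, -0.151, -0.69]
ft_force: [-2.2, 0.3, 14.1]
grip_width: 0.03
```

Emit:
{"fn": "drive_tool", "kwargs": {"plan": [[0,1,0,0,0,0,20],[0,1,0,0,0,0,20]]}}

```text
time: 26.55
position: [0.4888, 0.0892, 0.2011]
tool_rot: [0.691, 0.154, -0.15, -0.69]
ft_force: [-3.0, 0.4, 18.1]
grip_width: 0.0299
```

```bash
python3 f.py
```

```text
26.7 [0.4888 0.0891 0.2012] 0.02987285607142198 Ftool [ -2.1202 -17.7139   1.6631] M [0.4172 0.0046 0.428 ]
```

Emit:
{"fn": "drive_tool", "kwargs": {"plan": [[0,-8,0,0,0,0,20],[0,-30,0,0,0,0,20],[0,-65,0,0,0,0,20],[0,-65,0,0,0,0,20]]}}

```text
time: 27.1
position: [0.4899, 0.089, 0.2667]
tool_rot: [0.691, 0.155, -0.149, -0.69]
ft_force: [1.1, 0.9, -1.7]
grip_width: 0.0296
```

```bash
python3 -c "
from h import *
print(camera('side').shape);cv2.imwrite('pics/s9.png',camera('side'))
go([.5125,.3183,.262],115)"
```

```text
(384, 512, 3)
t 27.2 pos [0.4868 0.0891 0.263 ] F [-0.3627 -0.9441 -3.3969] q [-0.0452  0.3005  1.7014 -0.      1.1393 -2.0496]
row [119.6   1.  197.2] [ 0.01 -0.15  0.01]
```

```bash
python3 - <<'E'
import cv2,numpy as np
f=lambda n:cv2.resize(cv2.imread(f'pics/{n}.png')[135:185,200:250],(400,400),interpolation=2)
cv2.imwrite('pics/c9.png',np.hstack([f('s6'),f('s9')]))
E
```

```text
(no output)
```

View pics/c9.png

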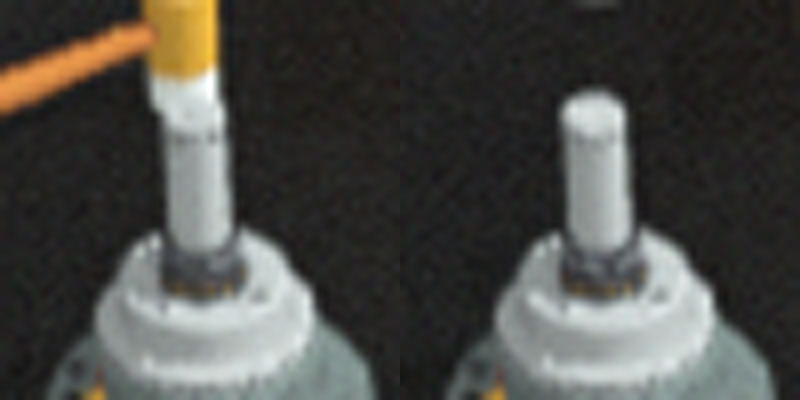

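Emit:
{"fn": "drive_tool", "kwargs": {"plan": [[120,0,197,0,0,0,20],[120,0,197,0,0,0,20],[120,0,197,0,0,0,20],[120,0,197,0,0,0,20],[120,0,197,0,0,0,20],[120,0,197,0,0,0,20],[120,0,197,0,0,0,20]]}}

```text
time: 27.9
position: [0.5115, 0.3181, 0.2605]
tool_rot: [0.691, 0.151, -0.155, -0.69]
ft_force: [-0.1, -0.2, -2.6]
grip_width: 0.0298
```

The arbor stands straight in the sleeve before and after the taps, with its collar just above the mouth and no tilt. Next I set the mallet down where it came from.

Emit:
{"fn": "drive_tool", "kwargs": {"plan": [[0,40,0,0,0,0,20],[0,80,0,0,0,0,20],[0,120,0,0,0,0,20],[0,160,0,0,0,0,20],[0,190,0,0,0,0,20],[0,202,0,0,0,0,20],[0,205,0,0,0,0,20],[0,205,0,0,0,0,20]]}}

```text
time: 28.7
position: [0.5138, 0.3178, 0.0586]
tool_rot: [0.691, 0.152, -0.152, -0.691]
ft_force: [0.3, 0.1, -2.6]
grip_width: 0.0299
```

```bash
python3 f.py
```

```text
28.85 [0.5145 0.3187 0.06  ] 0.029617003963826733 Ftool [ 0.4961  3.0141 -0.0089] M [ 0.0456  0.0216 -0.0255]
```

Emit:
{"fn": "drive_tool", "kwargs": {"plan": [[0,2,0,0,0,0,20],[0,4,0,0,0,0,20],[0,5.5,0,0,0,0,20],[0,6.5,0,0,0,0,20],[0,6.5,0,0,0,0,20]]}}

```text
time: 29.35
position: [0.5133, 0.3185, 0.0522]
tool_rot: [-0.69, -0.152, 0.152, 0.691]
ft_force: [-0.5, -0.3, 1.4]
grip_width: 0.0298
```

```bash
python3 f.py
```

```text
29.5 [0.5133 0.3185 0.0522] 0.029580389244379477 Ftool [-0.529  -2.7123  0.3572] M [0.1668 0.0407 0.2287]
```

Emit:
{"fn": "drive_tool", "kwargs": {"plan": [[0,-0.5,0,0,0,0,65],[0,-0.5,0,0,0,0,65],[0,-0.5,0,0,0,0,65],[0,-0.5,0,0,0,0,65],[0,-30,0,0,0,0,65],[0,-70,0,0,0,0,65],[0,-120,0,0,0,0,65],[0,-160,0,0,0,0,65],[0,-200,0,0,0,0,65],[0,-200,0,0,0,0,65]]}}

```text
time: 30.5
position: [0.5168, 0.3198, 0.2584]
tool_rot: [-0.69, -0.157, 0.147, 0.691]
ft_force: [0.3, 0.9, 0.3]
grip_width: 0.0648
```

```bash
python3 - <<'E'
from h import *
o=get_obs();print(o['position'],o['ft_force'],o['time'])
w=camera('wrist');s=camera('side')
A=cv2.resize(s[100:270,165:335],(400,400),interpolation=2)
B=cv2.resize(w[0:300,106:406],(400,400),interpolation=2)
cv2.imwrite('pics/c10.png',np.hstack([A,B]))
E
```

```text
[0.5168 0.3198 0.2584] [0.3043 0.917  0.2848] 30.5
```

View pics/c10.png

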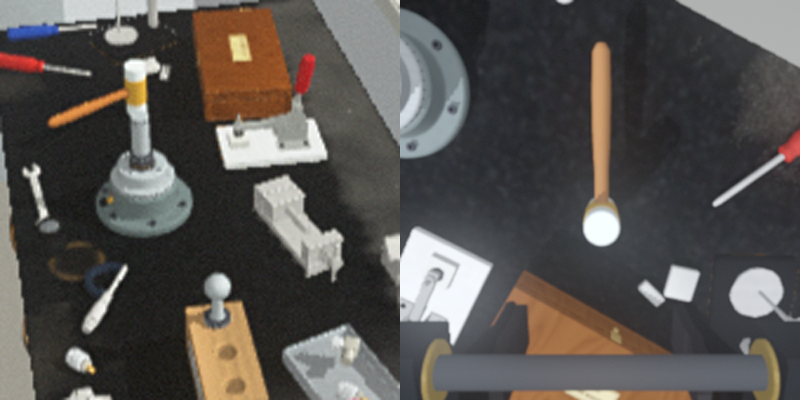

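```bash
python3 -c "
from h import *
print(hand_in())"
```

```text
the job is handed in; nothing more can be done
None
```

I mounted the test arbor in the spindle, tapped it twice with the mallet, stood the mallet back on the bench and handed the job in at about 30.6 s. `hand_in()` gives no verdict, so this rests on my own checks.

- **Seating:** I drew the silver arbor from the rack and centred it by the side force. I lowered it in small steps until it rested with about 8 N on the sleeve, then let go. From the hand's pose, its gauge plane is about 6 mm below the mouth. That figure assumes a mouth height of about 83 mm, which I only estimated from the pictures.
- **Taps:** I made two separate slow presses on the arbor's end and lifted fully off in between. The wrist force, corrected for the mallet's weight, was about 19 N and then 21 N. It was only read at the end of each move.
- **Last pictures:** The arbor stands upright in the sleeve and the ball-ended arbor is in its rack. The mallet stands on its face where I found it, about 0.23 m from the spindle axis, and the hand is clear and empty.

One thing did not match the description. I saw no clear 1–3 mm sink from either tap in the side pictures, where one pixel is 3–4 mm. The height at equal force was the same for both taps. The only sign of sinking was about 1 mm of travel at low force when the mallet first touched.

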